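# Dry-lay the parts of a small power unit on its cover plate

### The job

Dry-lay the parts of a small power unit on the white aluminium cover plate to check that they fit: in one straight row along the plate's long middle line, counted from the end nearer the white terminal strip, first the green terminal plug, then the small circuit board, then the heat sink, then the copper-wound choke. Spread them evenly over the whole length of the plate without touching one another, flat as they lie now, the plug and the board with their long sides across the plate and the heat sink square to it. Leave the multimeter, the roll of tape and the solder reel where they are, and let go of everything.

Things in the scene. Friction and masses are not known exactly. Their poses are not given: they have to be found in the camera images.
- cover_plate: White aluminium cover plate with a few short slots across its middle, fixed to the bench, the target: 66 mm (its x) by 170 mm (its y, the long way), flat top 14 mm above its origin. Origin: centre of its underside on the bench, z up. The row runs along its y axis at x = 0; which end comes first depends on where the terminal strip lies.
- terminal_strip: White strip of many small terminals lying on the bench off one end of the plate, to the left or the right, fixed: 50 x 124 x 22 mm high, long along its y. Origin: centre of its underside. The end of the plate nearer to it is where the row begins.
- terminal_plug: Small green block terminal with a row of pale screw heads, loose: 30 mm (x) by 18 mm (y), 12 mm high, about 12 g. Origin: centre of its underside. Goes first in the row, its x across the plate.
- circuit_board: Small green circuit board (the larger ones at the far left are not meant) with one long dark block on it, loose: 34 mm (x) by 50 mm (y), about 30 g. Grip it by its 4 mm thick edge, across 34 or 50 mm, fingertips some 2 mm above what it lies on; the block reaches 14 mm high. Origin: centre of its underside. Second in the row, its y across the plate.
- heat_sink: Small silvery finned heat sink, loose, standing on its base: 25 mm (x) by 30 mm (y), 18 mm high, about 30 g; may be gripped across either. Origin: centre of its underside. Third in the row.
- choke: Yellow ring wound with copper wire, loose, lying flat: 36 mm across, 13 mm high, about 30 g. Origin: centre of its underside, axis z. Last in the row, at the end of the plate away from the terminal strip.
- multimeter: Red and black hand multimeter lying face up off the other end of the plate, 74 x 148 x 45 mm high; origin at the centre of its underside. Leave it alone.
- tape_roll: Roll of brown tape lying flat beyond the plate, 70 mm across, 18 mm high; origin at the centre of its underside. Leave it alone.
- solder_reel: Blue reel of solder wire standing beyond the plate, 60 mm across, 56 mm high; origin at the centre of its underside. Leave it alone.
- card_rack: Grey rack of upright boards, fixed, an obstacle at the near right: 120 x 130 mm, about 0.1 m high; origin at the centre of its underside. Likewise keep clear of the soldering iron in its fixed stand at the near left, about 0.15 m high, which stretches from x 0.37, y 0.27 to x 0.50, y 0.42.

How it is judged:
By the outcome, as a careful person would: the job done as asked, in the order asked, and still so for the second after the job is handed in, with the robot touching nothing.
It also fails if it takes over 88 s, if anything falls off the work surface, if the arm or the gripper's body presses on something with over 40 N, if the wrist force passes 120 N, or if a joint passes its speed limit or range.

### The arm

A 6-joint arm with a two-finger parallel gripper is mounted at the origin on a cart in front of the work surface, level with it; the furniture and walls round the work are solid. World frame = base frame: x ahead of the robot, y to its left, z up, the work surface at z = 0. Lengths are in m, angles in degrees, forces in N, time in s.
With the tool pointing down it reaches from about 0.4 to 0.825 m from the base axis. Payload 7 kg.
Tool frame: the origin (TCP) lies between the finger pads; the fingertips stand ctrl.nose_length ahead of it and the grasp point (between the pads) lies 2 mm behind it (ctrl.nose_length is the distance from the TCP to the fingertips, in m); z points along the fingers, y is the line along which they close (so a half turn about z gives the same grasp; the last joint's range is limited). The gripper opens to 88 mm and grips with 3 to 60 N. Pads are 19 mm wide; open, the fingers measure 130 mm over their backs; the gripper's body (78 mm by 193 mm) begins 47 mm behind the grasp point.
Start: joints at [79.933, 20.546, 0.682, 0, -70.136, -16.507], TCP at [0.302, 0.604, 0.244] pointing down, gripper open.
Joint ranges: [-176.03, 176.03], [-82.01, 121.73], [-58.28, 71.71], [-173.87, 95.51], [-174.79, -0.11], [-173.66, 173.66]. Speed limits (degrees/s): [136.94, 136.94, 172.46, 180, 180, 180].

### API

Orientations are given as [roll, pitch, yaw] about the fixed x, y, z axes, in that order (R = Rz(yaw) Ry(pitch) Rx(roll)).
In Python, from plant import ctrl gives the robot as it stands.
- The arm moves only by the tool apply_moves, never from a script. Its argument "commands" is a list of rows, each a list of 3 entries, a list of its own where there are three numbers: the shift along the world's x, y, z in cm, then the turn about the world's z in rad, then the closure, from 0 (fully open) to 1 (shut). In form: [[[x, y, z], turn, jaw], ...]. A call has 1 to 20 rows; each row is the pose to reach, as a shift and turn from the pose commanded when the call began; what a row does not reach only later rows make up. A row lasts 1/12 s, in which the tool goes at most 41.7 mm and 7.16 degrees, less where a joint would pass 70% of its speed; a pose out of reach is approached as far as the arm can. A call with a gripper value outside its range is refused whole. The fingers move at their own pace and stop on an object; the grip force is fixed at half the most. Time passes only in rows, so rows that repeat a pose let the fingers close. It gives the time, the measured TCP pose, the force, the opening and the grip force at its end, in the units of the state.
- ctrl.get_obs(): the state, without advancing time (a new reading comes with each control period).
- ctrl.snapshot(name): name is "side" or "top" or "wrist"; returns a dict with "img" (384x512x3 uint8, red, green, blue), "fx", "fy", "cx", "cy" (pixels), "dist_coeffs" ([k1, k2, p1, p2, k3] as OpenCV has them; the pictures are not rectified), "T" (4x4, takes a point from camera to world coordinates). Camera axes: x right, y up, looking along -z (the intrinsics and any distortion apply to the point x, -y, -z); pixel columns grow to the right and rows downward; lengths in m; the calibration is good to about 2 mm. A picture is of the moment at which its call begins. There is no depth.
- ctrl.close_job(): hands the job in; it is judged then, once.
Trained networks look in a picture, given as the dict that the camera call returned (one of the last four; its "shot" number tells which), for a name from the list of things; names that differ only in an ending like _2 or _b are one class to them, and where a whole thing is asked for, a point or a joint stands for the part that bears it (a point fixed in the world has none). Each returns a list of dicts, best first, with "score" (0 to 1); they miss things now and then, are a little off and sometimes report something else, mostly with a low value. They report only what shows in the picture. A call takes as long as a camera call.
- ctrl.search_frame(picture, target): "at" ([column, row] in pixels, amid what is visible of it).
- ctrl.spot_point(picture, target): "at" ([column, row] in pixels: a listed point, or the origin of a listed thing).
The state is a dict: "clock": time; "joint_pos": joint angles; "qvel": joint speeds; "tau": joint torques, N m; "tool_pos": TCP position; "orientation": TCP orientation; "force": force on the tool from outside, world axes, zero at the start; "moment": the same for the moment, N m; "opening": finger opening in m; "gripper_force": force on a finger pad.
Only numpy, scipy, OpenCV 4.12 (cv2) and the standard library are available. Lean on these libraries where they do the work, as an engineer would, in place of code of your own. Each camera call takes 0.05 s, during which the arm holds its last target. There are 200 camera calls.

## Working session

There is one attempt and no reset: what is moved stays moved. The work goes in short steps, Python scripts to look and compute and a tool call to move; the robot and the scene stay as the last step left them, time stands still between calls to the robot, and variables do not carry over. Pictures are saved under pics/ and viewed, at most 14 in all, crops included, and the job is handed in when it is done.

Besides the shell and the picture viewer there is one more tool, called after "Request:" as name([rows], argument=value, ...), one row to a line, values as JSON. apply_moves: Moves the arm, as the interface text tells. Its arguments: {"type":"object","properties":{"commands":{"type":"array"}},"required":["commands"]}

```bash
mkdir -p pics; cat > h.py <<'E'
import numpy as np, cv2
from plant import ctrl
def ray(s,px):
    K=np.array([[s["fx"],0,s["cx"]],[0,s["fy"],s["cy"]],[0,0,1.]])
    p=cv2.undistortPoints(np.array([[px]],float),K,np.array(s["dist_coeffs"],float))[0,0]
    T=np.array(s["T"]); return T[:3,3],T[:3,:3]@np.array([p[0],-p[1],-1])
def at(s,px,z):
    o,d=ray(s,px); return (o+d*(z-o[2])/d[2])[:2]
def proj(s,P):
    K=np.array([[s["fx"],0,s["cx"]],[0,s["fy"],s["cy"]],[0,0,1.]])
    T=np.array(s["T"]); q=(np.atleast_2d(P)-T[:3,3])@T[:3,:3]; q=q*[1,-1,-1]
    return cv2.projectPoints(q[:,None],np.zeros(3),np.zeros(3),K,np.array(s["dist_coeffs"],float))[0][:,0]
def save(s,n): cv2.imwrite(f"pics/{n}.png",s["img"][:,:,::-1])
E
python3 - <<'E'
from h import *
o=ctrl.get_obs(); print(o, ctrl.nose_length)
for c in ["top","side"]:
    s=ctrl.snapshot(c); save(s,c+"0")
    print(c,np.array(s["T"])[:3,3].round(3))
    for n,z in dict(cover_plate=0,terminal_strip=0,terminal_plug=0,circuit_board=0,heat_sink=0,choke=0,multimeter=0,tape_roll=0,solder_reel=0,card_rack=0).items():
        for r in ctrl.spot_point(s,n)[:2]: print(n,round(r["score"],2),np.round(r["at"]),at(s,r["at"],z).round(3))
E
```

```text
{'clock': 0.0, 'joint_pos': array([ 7.99317711e+01,  2.05903714e+01,  6.36147106e-01, -2.29014969e-02,
       -7.01373955e+01, -1.65067685e+01]), 'qvel': array([ 0.05331587,  0.03531698, -0.0450328 ,  0.03269829, -0.00715258,
        0.00665023]), 'tau': array([-1.54633934e-03, -5.82724714e+01,  2.93052953e+01,  6.99731693e+00,
        6.71006273e-03, -1.73979934e-04]), 'tool_pos': array([0.3017759 , 0.60327137, 0.24264397]), 'orientation': array([ 1.79906038e+02, -5.39278252e-03, -2.65827913e+01]), 'force': array([ 0.84991934, -0.69800464,  0.21337217]), 'moment': array([ 0.07007455,  0.04951978, -0.02977601]), 'gripper_force': 0.0, 'opening': 0.08786732271213303} 0.017
top [0.512 0.367 0.914]
cover_plate 0.82 [267. 198.] [0.589 0.307]
terminal_strip 0.83 [325. 137.] [0.73  0.174]
terminal_strip 0.5 [183. 234.] [0.509 0.491]
terminal_plug 0.67 [292. 232.] [0.514 0.25 ]
circuit_board 0.64 [325. 138.] [0.728 0.175]
circuit_board 0.59 [186. 233.] [0.51  0.486]
choke 0.47 [338. 286.] [0.397 0.147]
tape_roll 0.9 [143. 217.] [0.544 0.58 ]
solder_reel 0.97 [277. 117.] [0.775 0.284]
side [0.552 1.29  0.489]
cover_plate 0.58 [264. 191.] [0.604 0.297]
terminal_strip 0.72 [225. 171.] [0.721 0.173]
terminal_plug 0.49 [301. 186.] [0.511 0.265]
circuit_board 0.52 [302. 234.] [0.514 0.501]
heat_sink 0.73 [266. 193.] [0.6   0.306]
heat_sink 0.43 [317. 179.] [0.467 0.22 ]
multimeter 0.89 [354. 247.] [0.411 0.547]
tape_roll 0.73 [289. 255.] [0.542 0.58 ]
solder_reel 0.75 [202. 187.] [0.767 0.282]
```

View pics/top0.png

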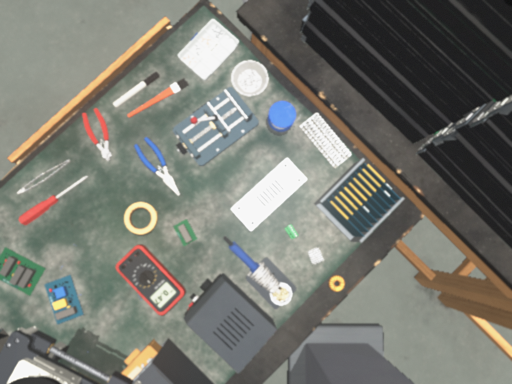

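View pics/side0.png

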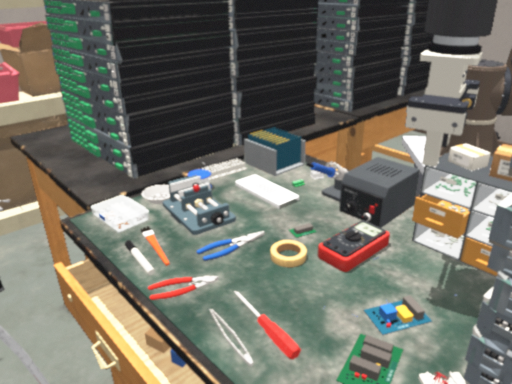

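The top view shows the plate at (269,193) and the strip at (325,138) off its upper-right end. The plug is at (291,231), the board at (186,232), the heat sink at (316,256), the choke at (337,283) and the iron at about (255,270). The rack is at (360,200), and the side view agrees.

```bash
python3 - <<'E'
from h import *
s=ctrl.snapshot("top")
for n,p,z in [("plate",(269,193),.014),("strip",(325,138),.022),("plug",(291,231),.012),("board",(185.5,232),.006),("sink",(316,256),.018),("choke",(337,283),.013),("rack",(360,200),.08),("meter",(151,280),.03),("tape",(141,218),.018),("reel",(281,117),.05),("iron",(268,285),.05),("station",(230,320),.08)]:
    print(n,at(s,p,z).round(3))
im=s["img"].astype(int)
m=((im.min(2)>185)).astype(np.uint8); m[:150]=0;m[240:]=0;m[:,:220]=0;m[:,315:]=0
c=max(cv2.findContours(m,0,2)[0],key=cv2.contourArea)
w=np.array([at(s,p,.014) for p in c[:,0].astype(float)])
r=cv2.minAreaRect((w*1000).astype(np.float32)); print(r)
b=cv2.boxPoints(r); print(b)
E
```

```text
plate [0.6   0.303]
strip [0.724 0.179]
plug [0.517 0.254]
board [0.512 0.485]
sink [0.463 0.2  ]
choke [0.405 0.154]
rack [0.581 0.12 ]
meter [0.411 0.552]
tape [0.542 0.58 ]
reel [0.761 0.28 ]
iron [0.405 0.306]
station [0.34  0.384]
((598.7600708007812, 303.21783447265625), (70.92710876464844, 174.84913635253906), 43.12118911743164)
[[513.11633 342.78894]
 [632.6334  215.16492]
 [684.4038  263.64673]
 [564.8867  391.27075]]
```

```bash
python3 - <<'E'
from h import *
s=ctrl.snapshot("top"); save(s,"t1")
c=s["img"][95:295,160:420,::-1]
cv2.imwrite("pics/c1.png",cv2.resize(c,None,fx=3,fy=3,interpolation=cv2.INTER_CUBIC))
s=ctrl.snapshot("side")
c=s["img"][120:220,210:340,::-1]
cv2.imwrite("pics/c2.png",cv2.resize(c,None,fx=5,fy=5,interpolation=cv2.INTER_CUBIC))
E
```

```text
(no output)
```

View pics/c1.png

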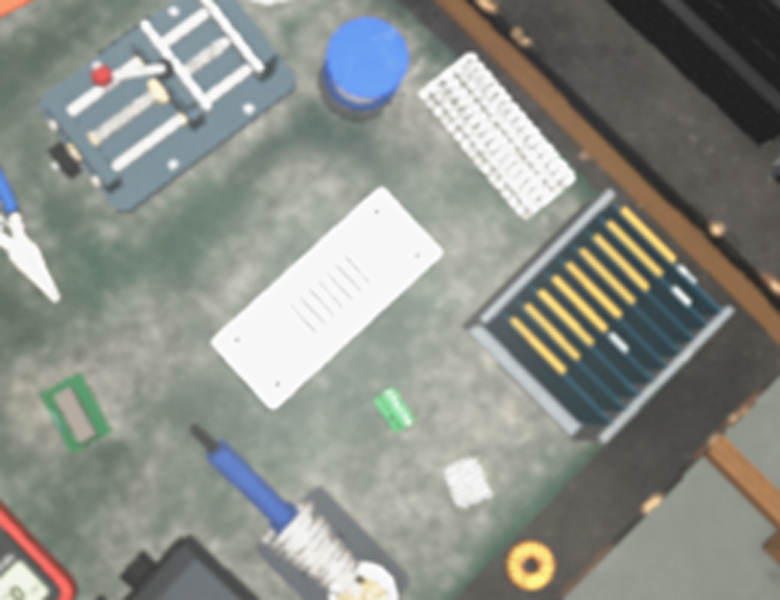

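View pics/c2.png

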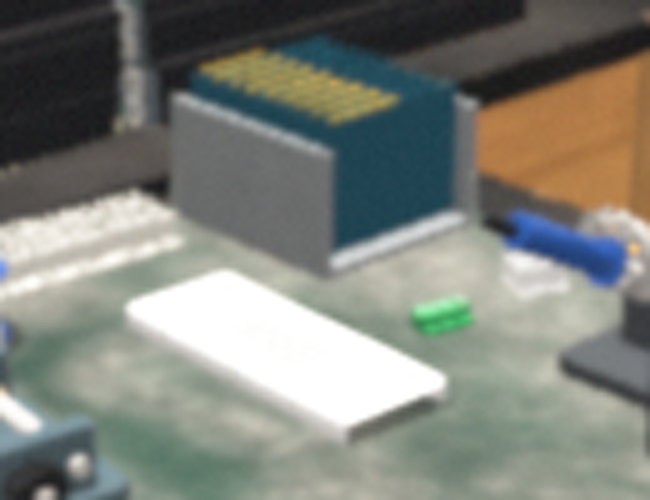

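The top crop gives a clear plate outline, the plug at crop (394,410), heat sink (468,482), choke (530,565) and board (75,412). The side crop shows the rack's near wall, with its bottom edge from (276,174) to (245,162) and its top edge at (276,151).

```bash
python3 - <<'E'
from h import *
t=ctrl.snapshot("top"); s=ctrl.snapshot("side")
C=np.array([.5995,.3035]); a=np.radians(-46.9); u=np.array([np.cos(a),np.sin(a)]); v=np.array([-u[1],u[0]])
uv=lambda p:(np.round(1000*(np.array([(p-C)@u,(p-C)@v]))),np.round(p,3))
print("side wall bottom",uv(at(s,(276,174),0)),uv(at(s,(245,162),0)))
P=at(s,(276,174),0)
for z in(.07,.08,.09,.1,.11): print(z,proj(s,[*P,z]), "top cam wall ends",uv(at(t,(316.7,203.3),z)),uv(at(t,(364,159.3),z)))
Q=at(s,(210+67,144),.1); print(uv(Q))
cr=lambda x,y:(160+x/3,95+y/3)
print("plate corners",[uv(at(t,cr(*p),.014)) for p in[(383,187),(443,252),(272,409),(211,343)]])
print("strip",[uv(at(t,cr(*p),.022)) for p in[(470,53),(575,175),(528,217),(420,95)]])
for n,p,z in [("plug",(394,410),.012),("board",(75,412),.004),("sink",(468,482),.018),("choke",(530,565),.013),("reel",(366,55),.056)]: print(n,uv(at(t,cr(*p),z)))
E
```

```text
side wall bottom (array([ 69., -94.]), array([0.578, 0.189])) (array([194., -83.]), array([0.671, 0.105]))
0.07 [[276.17224684 150.31223109]] top cam wall ends (array([ 53., -84.]), array([0.574, 0.208])) (array([190., -84.]), array([0.668, 0.107]))
0.08 [[276.19744301 146.82884666]] top cam wall ends (array([ 51., -83.]), array([0.573, 0.21 ])) (array([186., -83.]), array([0.666, 0.11 ]))
0.09 [[276.22278958 143.31987995]] top cam wall ends (array([ 49., -82.]), array([0.573, 0.212])) (array([183., -83.]), array([0.664, 0.114]))
0.1 [[276.24828758 139.78508175]] top cam wall ends (array([ 47., -82.]), array([0.572, 0.213])) (array([179., -82.]), array([0.662, 0.117]))
0.11 [[276.27393803 136.22420023]] top cam wall ends (array([ 45., -81.]), array([0.571, 0.215])) (array([176., -81.]), array([0.661, 0.12 ]))
(array([ 43., -74.]), array([0.575, 0.221]))
plate corners [(array([86., 30.]), array([0.68 , 0.262])), (array([ 85., -35.]), array([0.632, 0.217])), (array([-86., -35.]), array([0.515, 0.343])), (array([-86.,  31.]), array([0.563, 0.388]))]
strip [(array([201.,  60.]), array([0.781, 0.198])), (array([196., -59.]), array([0.69, 0.12])), (array([148., -59.]), array([0.658, 0.155])), (array([152.,  62.]), array([0.748, 0.235]))]
plug (array([-21., -96.]), array([0.515, 0.253]))
board (array([-194.,   61.]), array([0.512, 0.486]))
sink (array([ -17., -170.]), array([0.464, 0.2  ]))
choke (array([ -24., -244.]), array([0.405, 0.154]))
reel (array([133., 106.]), array([0.768, 0.279]))
```

Request:
apply_moves([
  [[21.3, -35.1, 0], -0.45, 0],
  [[21.3, -35.1, 0], -0.45, 0],
  [[21.3, -35.1, 0], -0.45, 0],
  [[21.3, -35.1, 0], -0.45, 0],
  [[21.3, -35.1, 0], -0.45, 0],
  [[21.3, -35.1, 0], -0.45, 0],
  [[21.3, -35.1, 0], -0.45, 0],
  [[21.3, -35.1, 0], -0.45, 0],
  [[21.3, -35.1, 0], -0.45, 0],
  [[21.3, -35.1, -4], -0.45, 0],
  [[21.3, -35.1, -4], -0.45, 0],
  [[21.3, -35.1, -4], -0.45, 0],
  [[21.3, -35.1, -4], -0.45, 0],
  [[21.3, -35.1, -4], -0.45, 0],
])

```text
clock: 2.52
tool_pos: [0.5153, 0.2536, 0.2045]
orientation: [-179.9, -0.0, -52.3]
force: [0.1, 0.5, 0.3]
opening: 0.0877
gripper_force: 0.0
```

```bash
python3 - <<'E'
from h import *
o=ctrl.get_obs(); print(o["clock"],o["tool_pos"],o["orientation"])
s=ctrl.snapshot("wrist"); save(s,"w1"); print(np.array(s["T"]).round(3))
for n in ["terminal_plug","cover_plate","heat_sink"]:
    for r in ctrl.spot_point(s,n)[:2]: print(n,r["score"],np.round(r["at"]),at(s,r["at"],0.0))
E
```

```text
2.5167 [0.51529663 0.25363495 0.20453908] [-1.79920728e+02 -1.31621350e-02 -5.23207518e+01]
[[-0.791  0.584  0.18   0.565]
 [-0.611 -0.756 -0.235  0.191]
 [-0.001 -0.296  0.955  0.346]
 [ 0.     0.     0.     1.   ]]
terminal_plug 0.74 [258. 169.] [0.52055819 0.25386873]
cover_plate 0.91 [187. 162.] [0.60028977 0.3036981 ]
heat_sink 0.77 [315. 165.] [0.46460039 0.20312405]
```

View pics/w1.png

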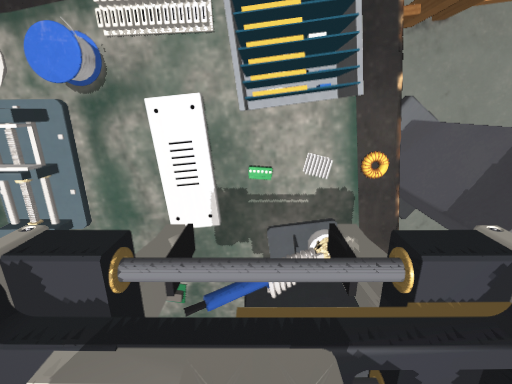

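The wrist view shows the plate (182,160), plug (260,171), heat sink (318,165), choke (375,165) and rack (295,50), all as expected. I'll fit box outlines for precise poses.

```bash
cat >> h.py <<'E'
from scipy.optimize import minimize
def box(x,y,a,dx,dy,h,z0=0):
    c,s=np.cos(a),np.sin(a)
    return np.array([[x+c*i*dx/2-s*j*dy/2,y+s*i*dx/2+c*j*dy/2,z] for z in(z0,z0+h) for i in(-1,1) for j in(-1,1)])
def cyl(x,y,d,h,z0=0):
    t=np.linspace(0,6.28,40); return np.array([[x+d/2*np.cos(q),y+d/2*np.sin(q),z] for z in(z0,z0+h) for q in t])
def fit(s,mask,f,p0,k=4):
    "maximise IoU of the projected hull with mask"
    M=cv2.resize(mask,None,fx=k,fy=k,interpolation=cv2.INTER_LINEAR)>0.5
    def cost(p):
        q=cv2.convexHull(((proj(s,f(p))+.5)*k-.5).astype(np.float32))
        m=np.zeros(M.shape,np.uint8); cv2.fillConvexPoly(m,np.round(q*16).astype(np.int32),1,shift=4)
        m=m>0; return 1-(m&M).sum()/max((m|M).sum(),1)
    best=None
    for da in ([0] if len(p0)==2 else np.radians([-25,-12,0,12,25])):
        p=np.array(p0,float); n=len(p)
        if n==3:p[2]+=da
        S=np.vstack([p]+[p+d for d in np.diag([.006,.006,.15][:n])])
        r=minimize(cost,p,method="Nelder-Mead",options=dict(initial_simplex=S,xatol=1e-4,fatol=1e-4))
        if best is None or r.fun<best.fun: best=r
    return best.x,1-best.fun
def blob(m,px,close=3):
    m=cv2.morphologyEx(m.astype(np.uint8),cv2.MORPH_CLOSE,np.ones((close,close)))
    n,l,st,ce=cv2.connectedComponentsWithStats(m)
    i=1+np.argmin([np.hypot(*(ce[j]-px))+(1e3 if st[j,4]<30 else 0) for j in range(1,n)])
    c=np.concatenate(cv2.findContours((l==i).astype(np.uint8),0,2)[0]); o=np.zeros(m.shape,np.float32)
    cv2.fillConvexPoly(o,cv2.convexHull(c),1); return o
def cut(s,px,r):
    m=np.zeros(s["img"].shape[:2],bool); m[px[1]-r:px[1]+r,px[0]-r:px[0]+r]=1; return m
def hsv(s): return cv2.split(cv2.cvtColor(s["img"],cv2.COLOR_RGB2HSV).astype(int))
E
python3 - <<'E'
from h import *
s=ctrl.snapshot("wrist"); H,S,V=hsv(s)
A=np.radians
out=s["img"].copy()
def go(n,m,f,p0):
    p,q=fit(s,m,f,p0); print(n,p[:2].round(4),np.degrees(p[2:]).round(1),"iou",round(q,3),int(m.sum()))
    cv2.polylines(out,[cv2.convexHull(proj(s,f(p)).round().astype(np.int32))],1,(255,0,255))
go("plug",blob(cut(s,(260,171),18)&(H>40)&(H<80)&(S>110)&(V>90),(260,171)),lambda p:box(*p,.030,.018,.012),[.517,.252,A(33)])
go("sink",blob(cut(s,(318,165),20)&(V>140)&(S<50),(318,165),5),lambda p:box(*p,.025,.030,.018),[.464,.201,A(30)])
go("sink90",blob(cut(s,(318,165),20)&(V>140)&(S<50),(318,165),5),lambda p:box(*p,.030,.025,.018),[.464,.201,A(30)])
go("choke",blob(cut(s,(375,165),22)&(S>110)&(V>120)&(H<30),(375,165)),lambda p:cyl(*p,.036,.013),[.405,.154])
go("plate",blob(cut(s,(182,160),75)&(V>175)&(S<40),(182,160),5),lambda p:box(*p,.066,.170,.014),[.600,.304,A(43)])
cv2.imwrite("pics/w1o.png",cv2.resize(out[80:240,110:420,::-1],None,fx=2.5,fy=2.5))
E
```

```text
plug [0.5172 0.2549] [37.3] iou 0.777 291
sink [0.4637 0.1953] [37.8] iou 0.403 1473
sink90 [0.4677 0.1924] [48.7] iou 0.402 1473
choke [0.4061 0.1554] [] iou 0.819 602
plate [0.6011 0.3055] [43.] iou 0.977 7166
```

View pics/w1o.png

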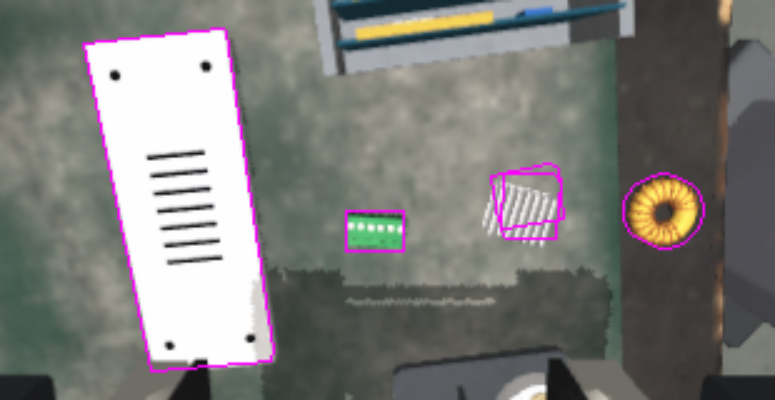

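Request:
apply_moves([
  [[0.2, 0.1, -4], 0, 0.3],
  [[0.2, 0.1, -8], 0, 0.3],
  [[0.2, 0.1, -12], 0, 0.3],
  [[0.2, 0.1, -15.5], 0, 0.3],
  [[0.2, 0.1, -17.5], 0, 0.3],
  [[0.2, 0.1, -18.3], 0, 0.3],
  [[0.2, 0.1, -18.3], 0, 0.3],
  [[0.2, 0.1, -18.3], 0, 1],
  [[0.2, 0.1, -18.3], 0, 1],
  [[0.2, 0.1, -18.3], 0, 1],
  [[0.2, 0.1, -18.3], 0, 1],
  [[0.2, 0.1, -18.3], 0, 1],
  [[0.2, 0.1, -18.3], 0, 1],
  [[0.2, 0.1, -18.3], 0, 1],
  [[0.2, 0.1, -18.3], 0, 1],
  [[0.2, 0.1, -15], 0, 1],
  [[0.2, 0.1, -12], 0, 1],
  [[0.2, 0.1, -12], 0, 1],
])

```text
clock: 4.27
tool_pos: [0.5197, 0.2557, 0.089]
orientation: [-179.5, -0.0, -52.3]
force: [0.4, 1.8, 0.7]
opening: 0.0306
gripper_force: 30.0
```

Request:
apply_moves([
  [[4, 2.5, 0], 0.09, 1],
  [[8.2, 5.0, 0], 0.09, 1],
  [[8.2, 5.0, 0], 0.09, 1],
  [[8.2, 5.0, 0], 0.09, 1],
  [[8.2, 5.0, -2.5], 0.09, 1],
  [[8.2, 5.0, -4], 0.09, 1],
  [[8.2, 5.0, -4.7], 0.09, 1],
  [[8.2, 5.0, -4.7], 0.09, 1],
  [[8.2, 5.0, -4.7], 0.09, 1],
])

```text
clock: 5.02
tool_pos: [0.5987, 0.3034, 0.0364]
orientation: [180.0, -0.0, -47.2]
force: [-0.2, -0.0, 0.5]
opening: 0.0299
gripper_force: 30.0
```

Request:
apply_moves([
  [[0, 0, -0.2], 0, 1],
  [[0, 0, -0.2], 0, 0.45],
  [[0, 0, -0.2], 0, 0.45],
  [[0, 0, -0.2], 0, 0.45],
  [[0, 0, 3], 0, 0.45],
  [[0, 0, 3], 0.4, 0.45],
  [[0, 0, 3], 0.8, 0.45],
  [[0, 0, 3], 1.2, 0.45],
  [[0, 0, 3], 1.571, 0.45],
  [[0, 0, 3], 1.571, 0.45],
  [[0, 0, 3], 1.571, 0.45],
  [[0, 0, 3], 1.571, 0.45],
  [[0, 0, 3], 1.571, 0.45],
  [[0, 0, 3], 1.571, 0.45],
  [[0, 0, 3], 1.571, 0.45],
  [[0, 0, 3], 1.571, 0.45],
  [[0, 0, 3], 1.571, 0.45],
  [[0, 0, 3], 1.571, 0.45],
])

```text
clock: 6.52
tool_pos: [0.599, 0.3037, 0.0668]
orientation: [180.0, -0.0, 43.2]
force: [-0.9, -0.1, -0.8]
opening: 0.0483
gripper_force: 0.0
```

```bash
python3 - <<'E'
from h import *
o=ctrl.get_obs(); print(o["clock"],o["tool_pos"],o["orientation"])
s=ctrl.snapshot("wrist"); save(s,"w2")
for n in ["terminal_plug"]:
    for r in ctrl.spot_point(s,n)[:2]: print(n,r["score"],np.round(r["at"]),at(s,r["at"],0.014))
E
```

```text
6.5167 [0.5990212  0.30373049 0.06683933] [ 1.79999393e+02 -2.19078637e-02  4.32096967e+01]
terminal_plug 0.59 [258. 215.] [0.59821463 0.30585347]
```

View pics/w2.png

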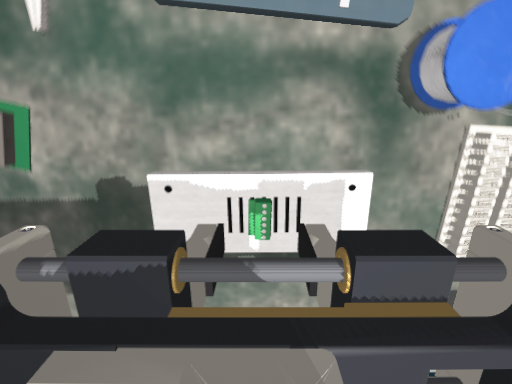

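Request:
apply_moves([
  [[0, 0, -2], 0, 0.45],
  [[0, 0, -3.2], 0, 0.45],
  [[0, 0, -3.2], 0, 0.45],
  [[0, 0, -3.2], 0, 1],
  [[0, 0, -3.2], 0, 1],
  [[0, 0, -3.2], 0, 1],
  [[0, 0, -3.2], 0, 1],
  [[0, 0, -3.2], 0, 1],
  [[0, 0, -3.2], 0, 1],
  [[0, 0, -1], 0, 1],
  [[2.2, -2.3, -1], 0, 1],
  [[4.4, -4.6, -1], 0, 1],
  [[4.4, -4.6, -1], 0, 1],
  [[4.4, -4.6, -2.6], 0, 1],
  [[4.4, -4.6, -3.1], 0, 1],
  [[4.4, -4.6, -3.1], 0, 1],
  [[4.4, -4.6, -3.1], 0, 1],
])

```text
clock: 8.03
tool_pos: [0.6426, 0.2576, 0.0353]
orientation: [-180.0, 0.0, 42.8]
force: [0.4, -0.6, -0.2]
opening: 0.0172
gripper_force: 30.0
```

Request:
apply_moves([
  [[0, 0, 0], 0, 0.5],
  [[0, 0, 0], 0, 0.5],
  [[0, 0, 0], 0, 0.5],
  [[0, 0, 4], 0, 0.5],
  [[0, 0, 8], 0, 0.5],
  [[0, 0, 12], -0.1, 0],
  [[0, 0, 16], -0.2, 0],
  [[-13.2, 23.2, 16], -1.819, 0],
  [[-13.2, 23.2, 16], -1.819, 0],
  [[-13.2, 23.2, 16], -1.819, 0],
  [[-13.2, 23.2, 16], -1.819, 0],
  [[-13.2, 23.2, 16], -1.819, 0],
  [[-13.2, 23.2, 16], -1.819, 0],
  [[-13.2, 23.2, 16], -1.819, 0],
  [[-13.2, 23.2, 16], -1.819, 0],
  [[-13.2, 23.2, 16], -1.819, 0],
  [[-13.2, 23.2, 16], -1.819, 0],
  [[-13.2, 23.2, 16], -1.819, 0],
  [[-13.2, 23.2, 16], -1.819, 0],
  [[-13.2, 23.2, 16], -1.819, 0],
])

```text
clock: 9.7
tool_pos: [0.5107, 0.4898, 0.1956]
orientation: [180.0, 0.0, -61.7]
force: [-0.8, -0.1, 0.2]
opening: 0.0878
gripper_force: 0.0
```

Request:
apply_moves([
  [[0, 0, 0], 0, 0],
  [[0, 0, 0], 0, 0],
  [[0, 0, 0], 0, 0],
  [[0, 0, 0], 0, 0],
])

```text
clock: 10.03
tool_pos: [0.5109, 0.4897, 0.1956]
orientation: [-180.0, 0.0, -61.2]
force: [0.7, 0.5, -0.5]
opening: 0.0881
gripper_force: 0.0
```

```bash
python3 - <<'E'
from h import *
o=ctrl.get_obs(); print(o["clock"],o["tool_pos"],o["orientation"])
s=ctrl.snapshot("wrist"); save(s,"w3")
for n in ["circuit_board"]:
    for r in ctrl.spot_point(s,n)[:2]: print(n,r["score"],np.round(r["at"]),at(s,r["at"],0.0))
E
```

```text
10.0333 [0.5109158  0.48969839 0.19559417] [-1.79997733e+02  3.46218688e-03 -6.12015169e+01]
circuit_board 0.78 [262. 171.] [0.51123472 0.48729714]
```

View pics/w3.png

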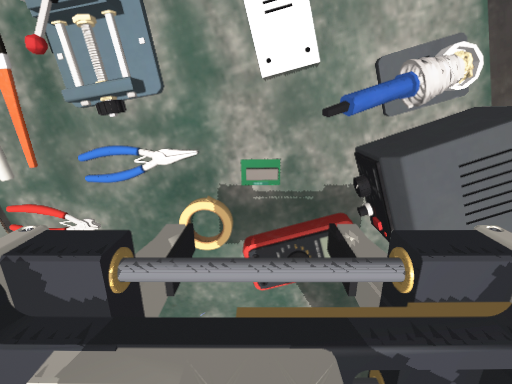

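The board is at (261,171), level with the gripper. The station's nearest corner is at (356,150) and the iron tip at (325,111). Next I'll fit the board and check clearance to the station.

```bash
python3 - <<'E'
from h import *
s=ctrl.snapshot("wrist"); H,S,V=hsv(s); t=ctrl.snapshot("top")
m=blob(cut(s,(261,171),28)&(H>55)&(H<85)&(S>140)&(V>60),(261,171),3)
p,q=fit(s,m,lambda p:box(*p,.034,.050,.004),[.511,.486,np.radians(-61)]); print(p[:2],np.degrees(p[2]),q,m.sum())
print(np.where(m.any(0))[0][[0,-1]],np.where(m.any(1))[0][[0,-1]])
o=ctrl.get_obs(); C=o["tool_pos"][:2]; a=np.radians(28.8); e=np.array([np.cos(a),np.sin(a)]); f=np.array([-e[1],e[0]])
loc=lambda P:(np.round(1e3*((P-C)@e)),np.round(1e3*((P-C)@f)))
for z in(.06,.08,.1): print(z,[loc(at(t,px,z)) for px in[(188,305),(222,275),(275,325)]],"wrist",[loc(at(s,px,z)) for px in[(358,151),(470,107),(325,111)]])
E
```

```text
[0.51230838 0.48926609] -61.30898302438122 0.911517191632604 948.0
[242 279] [160 184]
0.06 [(np.float64(-137.0), np.float64(52.0)), (np.float64(-117.0), np.float64(-36.0)), (np.float64(-257.0), np.float64(-84.0))] wrist [(np.float64(-101.0), np.float64(-38.0)), (np.float64(-208.0), np.float64(-82.0)), (np.float64(-63.0), np.float64(-78.0))]
0.08 [(np.float64(-136.0), np.float64(49.0)), (np.float64(-116.0), np.float64(-38.0)), (np.float64(-252.0), np.float64(-84.0))] wrist [(np.float64(-93.0), np.float64(-41.0)), (np.float64(-193.0), np.float64(-82.0)), (np.float64(-59.0), np.float64(-78.0))]
0.1 [(np.float64(-134.0), np.float64(45.0)), (np.float64(-115.0), np.float64(-39.0)), (np.float64(-248.0), np.float64(-85.0))] wrist [(np.float64(-86.0), np.float64(-44.0)), (np.float64(-178.0), np.float64(-81.0)), (np.float64(-54.0), np.float64(-78.0))]
```

Request:
apply_moves([
  [[-0.1, 0.2, -4], 0, 0.2],
  [[-0.1, 0.2, -8], 0, 0.2],
  [[-0.1, 0.2, -12], 0, 0.2],
  [[-0.1, 0.2, -15], 0, 0.2],
  [[-0.1, 0.2, -17], 0, 0.2],
  [[-0.1, 0.2, -17.5], 0, 0.2],
  [[-0.1, 0.2, -17.5], 0, 0.2],
  [[-0.1, 0.2, -17.5], 0, 0.2],
])

```text
clock: 10.9
tool_pos: [0.5101, 0.4918, 0.0207]
orientation: [-180.0, -0.0, -61.3]
force: [0.1, 0.6, 0.1]
opening: 0.0701
gripper_force: 0.0
```

Request:
apply_moves([
  [[0, 0, -0.2], 0, 0.2],
  [[0, 0, -0.2], 0, 1],
  [[0, 0, -0.2], 0, 1],
  [[0, 0, -0.2], 0, 1],
  [[0, 0, -0.2], 0, 1],
  [[0, 0, -0.2], 0, 1],
  [[0, 0, -0.2], 0, 1],
  [[0, 0, -0.2], 0, 1],
  [[0, 0, 2], 0, 1],
  [[0, 0, 5], 0, 1],
  [[0, 0, 9], 0, 1],
  [[0, 0, 9], 0, 1],
  [[0, 0, 9], 0, 1],
])

```text
clock: 11.98
tool_pos: [0.511, 0.4931, 0.1139]
orientation: [-179.7, 0.2, -61.4]
force: [-1.2, -0.9, -0.4]
opening: 0.0485
gripper_force: 30.0
```

```bash
python3 - <<'E'
from h import *
s=ctrl.snapshot("wrist"); save(s,"w4")
for r in ctrl.spot_point(s,"circuit_board")[:2]: print(r["score"],np.round(r["at"]),at(s,r["at"],0.092))
E
```

```text
0.97 [262. 230.] [0.51218344 0.49124447]
```

View pics/w4.png

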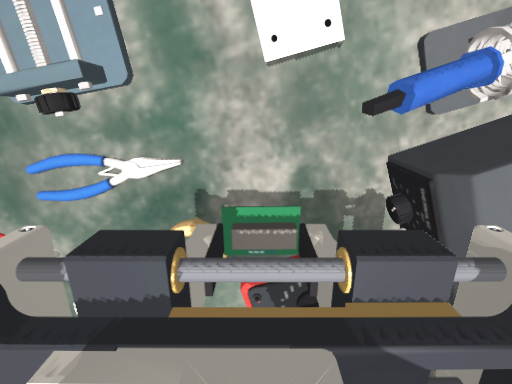

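Request:
apply_moves([
  [[10.4, -20.3, 0], 0.25, 1],
  [[10.4, -20.3, 0], 0.25, 1],
  [[10.4, -20.3, 0], 0.25, 1],
  [[10.4, -20.3, 0], 0.25, 1],
  [[10.4, -20.3, 0], 0.25, 1],
  [[10.4, -20.3, 0], 0.25, 1],
  [[10.4, -20.3, -2], 0.25, 1],
  [[10.4, -20.3, -4], 0.25, 1],
  [[10.4, -20.3, -4], 0.25, 1],
  [[10.4, -20.3, -4], 0.25, 1],
])

```text
clock: 12.92
tool_pos: [0.6128, 0.2875, 0.0683]
orientation: [179.7, 0.0, -47.1]
force: [0.2, 0.2, 0.9]
opening: 0.0488
gripper_force: 30.0
```

Request:
apply_moves([
  [[0.15, 0.15, -1.5], 0, 1],
  [[0.15, 0.15, -2.7], 0, 1],
  [[0.15, 0.15, -3.2], 0, 1],
  [[0.15, 0.15, -3.4], 0, 1],
  [[0.15, 0.15, -3.4], 0, 1],
  [[0.15, 0.15, -3.4], 0, 1],
])

```text
clock: 13.42
tool_pos: [0.6156, 0.2904, 0.037]
orientation: [-180.0, -0.0, -47.0]
force: [-0.3, 0.2, -1.4]
opening: 0.0486
gripper_force: 30.0
```

Request:
apply_moves([
  [[-0.05, -0.05, -0.2], 0, 1],
  [[-0.05, -0.05, -0.2], 0, 1],
  [[-0.05, -0.05, -0.2], 0, 1],
])

```text
clock: 13.67
tool_pos: [0.615, 0.2897, 0.0349]
orientation: [-180.0, -0.0, -47.1]
force: [0.1, -0.9, -1.1]
opening: 0.0484
gripper_force: 30.0
```

Request:
apply_moves([
  [[0, 0, -0.15], 0, 1],
  [[0, 0, -0.15], 0, 0.3],
  [[0, 0, -0.15], 0, 0.3],
  [[0, 0, -0.15], 0, 0.3],
  [[0, 0, -0.15], 0, 0.3],
  [[0, 0, 4], 0, 0.3],
  [[0, 0, 8], 0, 0.3],
  [[0, 0, 12], 0, 0.1],
  [[0, 0, 16.5], 0, 0.1],
  [[-15.1, -9, 16.5], -0.38, 0.1],
  [[-15.1, -9, 16.5], -0.38, 0.1],
  [[-15.1, -9, 16.5], -0.38, 0.1],
  [[-15.1, -9, 16.5], -0.38, 0.1],
  [[-15.1, -9, 16.5], -0.38, 0.1],
  [[-15.1, -9, 16.5], -0.38, 0.1],
  [[-15.1, -9, 16.5], -0.38, 0.1],
  [[-15.1, -9, 16.5], -0.38, 0.1],
  [[-15.1, -9, 16.5], -0.38, 0.1],
])

```text
clock: 15.17
tool_pos: [0.4647, 0.2002, 0.1994]
orientation: [180.0, -0.0, -68.8]
force: [-0.8, 0.8, -0.3]
opening: 0.079
gripper_force: 0.0
```

```bash
python3 - <<'E'
from h import *
o=ctrl.get_obs(); print(o["clock"],o["tool_pos"],o["orientation"])
s=ctrl.snapshot("wrist")
for n,z in [("heat_sink",0),("choke",0),("circuit_board",.014),("terminal_plug",.014)]:
    for r in ctrl.spot_point(s,n)[:2]: print(n,r["score"],np.round(r["at"]),at(s,r["at"],z))
im=s["img"][:,:,::-1]; out=np.vstack([cv2.resize(im[0:240],(768,360)),np.hstack([cv2.resize(im[130:210,200:328],(384,240),interpolation=cv2.INTER_CUBIC),cv2.resize(im[130:210,300:428],(384,240),interpolation=cv2.INTER_CUBIC)])])
cv2.imwrite("pics/w5.png",out); np.save("w5.npy",s,allow_pickle=True)
E
```

```text
15.1667 [0.46465601 0.20021461 0.19941451] [ 1.79998408e+02 -4.97862194e-03 -6.88201615e+01]
heat_sink 0.86 [258. 171.] [0.46904708 0.20005713]
choke 0.87 [315. 156.] [0.40766507 0.15562523]
choke 0.22 [262. 171.] [0.46479672 0.19869928]
circuit_board 0.66 [128. 194.] [0.61663036 0.28555994]
terminal_plug 0.58 [109. 169.] [0.64629431 0.26196863]
```

View pics/w5.png

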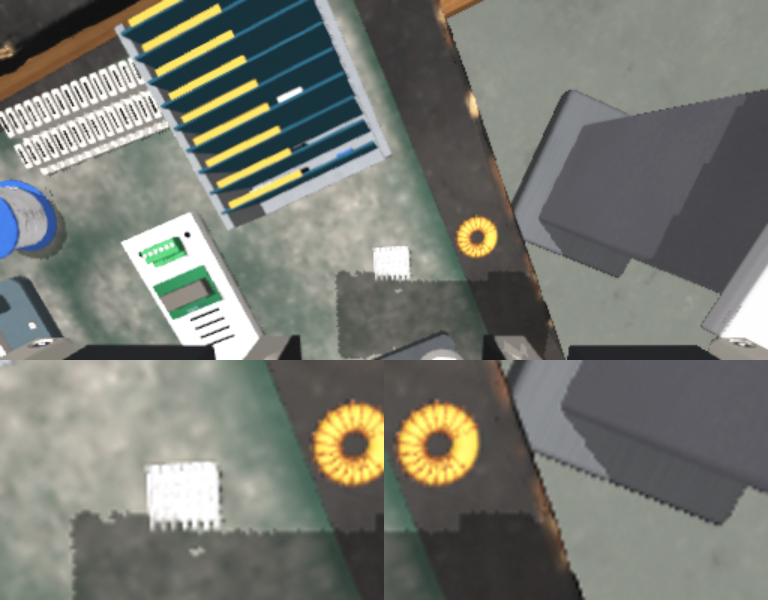

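The heat sink is square to the gripper at about (261,175), with its 30 mm side across the jaws. The choke is at (315,156). The plug and board on the plate look right.

```bash
python3 - <<'E'
from h import *
s=np.load("w5.npy",allow_pickle=True).item(); H,S,V=hsv(s); A=np.radians
for th in(185,205):
    m=blob(cut(s,(261,175),17)&(V>th)&(S<40),(261,175),5)
    print(np.where(m.any(0))[0][[0,-1]],np.where(m.any(1))[0][[0,-1]])
    for dx,dy in((.025,.030),(.030,.025)):
        p,q=fit(s,m,lambda p:box(*p,dx,dy,.018),[.466,.200,A(-69 if dx<dy else -69)]); print(dx,p[:2].round(4),np.degrees(p[2]).round(1),q)
m=blob(cut(s,(317,157),20)&(S>110)&(V>120)&(H<30),(317,157)); print("choke",fit(s,m,lambda p:cyl(*p,.036,.013),[.406,.155]))
C=np.array([.600,.3045]); a=A(-47); u=np.array([np.cos(a),np.sin(a)]); v=np.array([-u[1],u[0]])
for z in(0,.065,.07,.1): 
  for px in[(232/1.5,228/1.5),(388/1.5,153/1.5),(226/1.5,212/1.5)]: P=at(s,px,z); print(z,np.round(1e3*np.array([(P-C)@u,(P-C)@v])))
E
```

```text
[244 273] [159 186]
0.025 [0.4658 0.2007] -68.7 0.7964883551673945
0.03 [0.4682 0.2003] 6.0 0.7773272055510498
[249 272] [164 186]
0.025 [0.4652 0.2015] -69.4 0.9560614684120661
0.03 [0.4646 0.2018] -54.7 0.7731808731808731
choke (array([0.40667119, 0.15514776]), np.float64(0.8888020154634697))
0 [ 60. -53.]
0 [  66. -200.]
0 [ 74. -55.]
0.065 [ 60. -81.]
0.065 [  65. -200.]
0.065 [ 71. -82.]
0.07 [ 59. -83.]
0.07 [  65. -200.]
0.07 [ 71. -84.]
0.1 [ 59. -96.]
0.1 [  64. -199.]
0.1 [ 69. -97.]
```

Request:
apply_moves([
  [[-0.1, 0.4, -4], 0, 0.3],
  [[-0.1, 0.4, -8], 0, 0.3],
  [[-0.1, 0.4, -12], 0, 0.3],
  [[-0.1, 0.4, -15], 0, 0.3],
  [[-0.1, 0.4, -17], 0, 0.3],
  [[-0.1, 0.4, -17.5], 0, 0.3],
  [[-0.1, 0.4, -17.5], 0, 0.3],
  [[-0.1, 0.4, -17.5], 0, 0.3],
  [[-0.1, 0.4, -17.5], 0, 1],
  [[-0.1, 0.4, -17.5], 0, 1],
  [[-0.1, 0.4, -17.5], 0, 1],
  [[-0.1, 0.4, -17.5], 0, 1],
  [[-0.1, 0.4, -17.5], 0, 1],
  [[-0.1, 0.4, -17.5], 0, 1],
  [[-0.1, 0.4, -17.5], 0, 1],
])

```text
clock: 16.67
tool_pos: [0.4632, 0.2039, 0.0251]
orientation: [-180.0, 0.0, -68.8]
force: [-1.0, -0.7, 6.9]
opening: 0.03
gripper_force: 29.8
```

Request:
apply_moves([
  [[0, 0, 3], 0, 1],
  [[0, 0, 6], 0, 1],
  [[0, 0, 9], 0, 1],
  [[12.25, 11.55, 9], 0.38, 1],
  [[12.25, 11.55, 9], 0.38, 1],
  [[12.25, 11.55, 9], 0.38, 1],
  [[12.25, 11.55, 9], 0.38, 1],
  [[12.25, 11.55, 9], 0.38, 1],
  [[12.25, 11.55, 9], 0.38, 1],
  [[12.25, 11.55, 6], 0.38, 1],
  [[12.25, 11.55, 4], 0.38, 1],
  [[12.25, 11.55, 4], 0.38, 1],
  [[12.25, 11.55, 4], 0.38, 1],
  [[12.25, 11.55, 4], 0.38, 1],
])

```text
clock: 17.83
tool_pos: [0.5857, 0.3192, 0.0659]
orientation: [-179.9, -0.0, -47.0]
force: [1.0, 0.3, 0.0]
opening: 0.0299
gripper_force: 29.8
```

Request:
apply_moves([
  [[0, 0, -1.2], 0, 1],
  [[0, 0, -2.2], 0, 1],
  [[0, 0, -2.6], 0, 1],
  [[0, 0, -2.6], 0, 1],
  [[0, 0, -2.6], 0, 1],
])

```text
clock: 18.25
tool_pos: [0.5855, 0.3192, 0.039]
orientation: [-180.0, -0.0, -47.0]
force: [-0.9, -0.3, 4.6]
opening: 0.0299
gripper_force: 29.9
```

Request:
apply_moves([
  [[0, 0, 0], 0, 0.5],
  [[0, 0, 0], 0, 0.5],
  [[0, 0, 0], 0, 0.5],
  [[0, 0, 4], 0, 0.5],
  [[0, 0, 8], 0, 0.3],
  [[-17.9, -16.4, 9], 0, 0.3],
  [[-17.9, -16.4, 9], 0, 0.3],
  [[-17.9, -16.4, 9], 0, 0.3],
  [[-17.9, -16.4, 9], 0, 0.3],
  [[-17.9, -16.4, 9], 0, 0.3],
  [[-17.9, -16.4, 9], 0, 0.3],
  [[-17.9, -16.4, 6], 0, 0.3],
  [[-17.9, -16.4, 3], 0, 0.3],
  [[-17.9, -16.4, 1], 0, 0.3],
  [[-17.9, -16.4, 1], 0, 0.3],
  [[-17.9, -16.4, 1], 0, 0.3],
])

```text
clock: 19.58
tool_pos: [0.4061, 0.1547, 0.0482]
orientation: [179.9, -0.0, -47.0]
force: [0.9, 0.1, 0.5]
opening: 0.0613
gripper_force: 0.0
```

```bash
python3 - <<'E'
from h import *
o=ctrl.get_obs(); print(o["clock"],o["tool_pos"],o["orientation"])
s=ctrl.snapshot("wrist"); save(s,"w6")
for r in ctrl.spot_point(s,"choke")[:2]: print(r["score"],np.round(r["at"]),at(s,r["at"],0))
E
```

```text
19.5833 [0.40611079 0.15469313 0.04821932] [ 1.79854159e+02 -1.81700026e-02 -4.70461038e+01]
0.62 [262. 219.] [0.40529157 0.15550086]
```

View pics/w6.png

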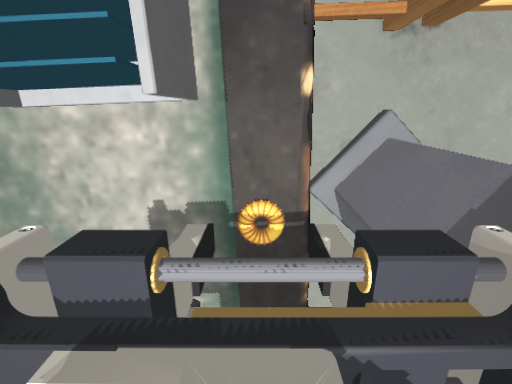

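The choke is centred between the fingers at (262,222).

Request:
apply_moves([
  [[0, 0, -1.5], 0, 0.3],
  [[0, 0, -2.7], 0, 0.3],
  [[0, 0, -2.7], 0, 0.3],
  [[0, 0, -2.7], 0, 1],
  [[0, 0, -2.7], 0, 1],
  [[0, 0, -2.7], 0, 1],
  [[0, 0, -2.7], 0, 1],
  [[0, 0, -2.7], 0, 1],
  [[0, 0, -2.7], 0, 1],
  [[0, 0, -2.7], 0, 1],
])

```text
clock: 20.52
tool_pos: [0.4067, 0.1554, 0.0221]
orientation: [-180.0, -0.0, -47.0]
force: [-2.1, 0.1, 6.5]
opening: 0.0327
gripper_force: 30.0
```

Request:
apply_moves([
  [[0, 0, 3], 0, 1],
  [[0, 0, 6], 0, 1],
  [[0, 0, 9], 0, 1],
  [[15.25, 19.3, 9], 0, 1],
  [[15.25, 19.3, 9], 0, 1],
  [[15.25, 19.3, 9], 0, 1],
  [[15.25, 19.3, 9], 0, 1],
  [[15.25, 19.3, 9], 0, 1],
  [[15.25, 19.3, 9], 0, 1],
  [[15.25, 19.3, 6], 0, 1],
  [[15.25, 19.3, 4], 0, 1],
  [[15.25, 19.3, 4], 0, 1],
  [[15.25, 19.3, 4], 0, 1],
  [[15.25, 19.3, 4], 0, 1],
])

```text
clock: 21.68
tool_pos: [0.5594, 0.3483, 0.0627]
orientation: [-179.9, -0.0, -47.0]
force: [-0.1, 0.4, -0.5]
opening: 0.0324
gripper_force: 30.0
```

```bash
python3 - <<'E'
from h import *
s=ctrl.snapshot("wrist"); save(s,"w7")
E
```

```text
(no output)
```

View pics/w7.png

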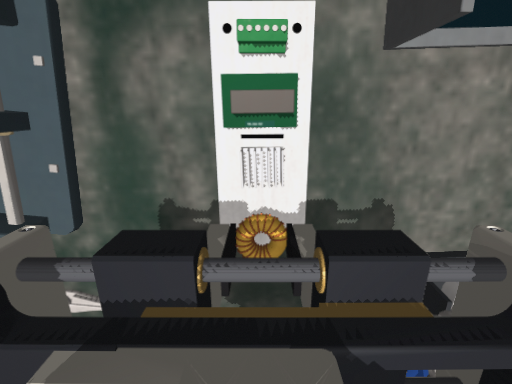

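The wrist view shows the plug (262,35), board (260,101) and heat sink (263,167) aligned on the plate, with the choke held level at (262,238).

Request:
apply_moves([
  [[0, 0, -1.3], 0, 1],
  [[0, 0, -2.3], 0, 1],
  [[0, 0, -2.7], 0, 1],
  [[0, 0, -2.7], 0, 1],
  [[0, 0, -2.7], 0, 1],
  [[0, 0, -2.7], 0, 0.45],
  [[0, 0, -2.7], 0, 0.45],
  [[0, 0, -2.7], 0, 0.45],
  [[0, 0, -2.7], 0, 0.45],
  [[0, 0, 1], 0, 0.45],
  [[0, 0, 5], 0, 0.45],
  [[0, 0, 9], 0, 0.45],
  [[0, 0, 13], 0, 0],
  [[-2, 4, 14], 0, 0],
  [[-5, 9, 14], 0, 0],
  [[-5, 9, 14], 0, 0],
  [[-5, 9, 14], 0, 0],
  [[-5, 9, 14], 0, 0],
])

```text
clock: 23.23
tool_pos: [0.5081, 0.4392, 0.2014]
orientation: [180.0, 0.0, -46.9]
force: [1.1, -0.4, 0.8]
opening: 0.0829
gripper_force: 0.0
```

```bash
python3 - <<'E'
from h import *
o=ctrl.get_obs(); print(o["clock"],o["tool_pos"])
s=ctrl.snapshot("wrist"); H,S,V=hsv(s); A=np.radians
C=np.array([.600,.3045]); a=A(-47); u=np.array([np.cos(a),np.sin(a)]); v=np.array([-u[1],u[0]])
for n,w in dict(terminal_plug=.064,circuit_board=.024,heat_sink=-.0175,choke=-.06,cover_plate=0).items():
    z=.014*(n!="cover_plate"); e=proj(s,[*(C+w*u),z])[0].round()
    for r in ctrl.spot_point(s,n)[:1]: P=at(s,r["at"],z); print(n,round(r["score"],2),np.round(r["at"]),"exp",e,"uv",np.round(1e3*np.array([(P-C)@u,(P-C)@v]),1))
out=s["img"].copy()
for P in [box(*C,A(43),.066,.170,.014)]+[box(*(C+w*u),A(43),dx,dy,h,.014) for w,dx,dy,h in((.064,.03,.018,.012),(.024,.05,.034,.004),(-.0175,.03,.025,.018),(-.06,.036,.036,.013))]:
    cv2.polylines(out,[cv2.convexHull(proj(s,P).round().astype(np.int32))],1,(255,0,255))
cv2.imwrite("pics/w8.png",cv2.resize(out[:240,120:400,::-1],None,fx=2.5,fy=2.5))
E
```

```text
23.2333 [0.50808722 0.43919103 0.20137598]
circuit_board 0.94 [285.   5.] exp [285.   6.] uv [24.5 -0. ]
heat_sink 0.89 [284.  49.] exp [284.  49.] uv [-17.3  -0.6]
choke 0.95 [283.  90.] exp [283.  90.] uv [-60.9  -0.4]
cover_plate 0.69 [282.  34.] exp [283.  35.] uv [0.7 0.7]
```

View pics/w8.png

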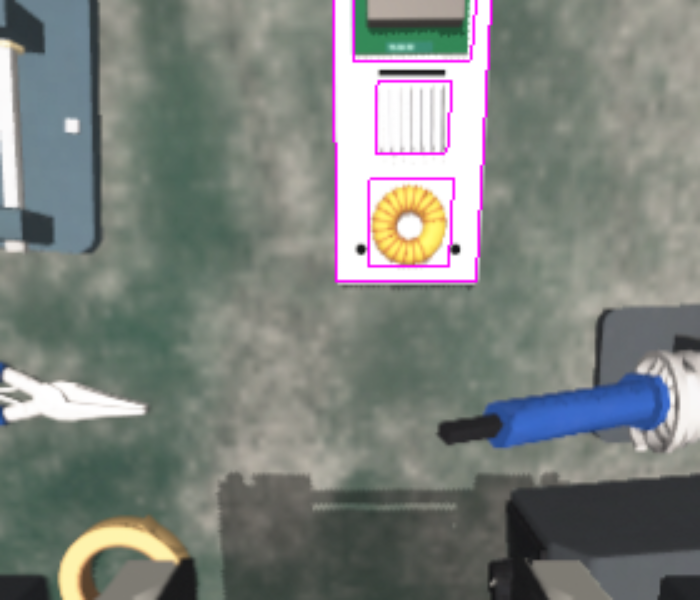

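The board, heat sink and choke measure within 1 mm of plan. The plug is out of frame here but was in place in the previous view, and the gripper is clear and open.

```bash
python3 -c "
from plant import ctrl
print(ctrl.close_job())"
```

```text
the job is handed in; nothing more can be done
None
```

Job handed in at about 23 s: plug, board, heat sink and choke lie in a row along the plate's middle line from the terminal-strip end, evenly spread and not touching, with everything released.

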